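Nip a carrot in the bench peeler and hold the sprung blade arm at its stop

ROBOT

A 7-joint arm with a two-finger parallel gripper is mounted at the origin on the work surface. World frame = base frame: x ahead of the robot, y to its left, z up, the work surface at z = 0. Lengths are in mm, angles in rad, forces in N, time in s.
With the tool pointing down it reaches from about 400 to 875 mm from the base axis. Payload 4.4 kg.
Tool frame: the origin (TCP) lies midway between the tips of the shut fingers; the grasp point (between the pads) lies ctrl.grip_depth behind it (ctrl.grip_depth is the distance from the TCP to the grasp point, in mm); z points along the fingers, y is the line along which they close (so a half turn about z gives the same grasp; the last joint's range is limited). The gripper opens to 85 mm and grips with 20 to 120 N. Pads are 22 mm wide; open, the fingers measure 114 mm over their backs; the gripper's body (76 mm by 85 mm) begins 54 mm behind the grasp point. The pads swing forward as they close: fully open they stand 13 mm farther back than shut.
Start: joints at [1.159, 0.628, 0.038, 1.517, -0.027, 0.996, -0.02], TCP at [220.346, -611.527, 203.413] pointing down, gripper open.
Joint ranges: [-3.06, 3.06], [-0.37, 2.12], [-1.25, 1.32], [0.18, 2.47], [-1.1, 4.24], [0.23, 1.98], [-2.94, 2.94]. Speed limits (rad/s): [2.57, 2.57, 3.14, 3.14, 3.14, 3.14, 3.14].

INTERFACE

Orientations are given as [roll, pitch, yaw] about the fixed x, y, z axes, in that order (R = Rz(yaw) Ry(pitch) Rx(roll)).
In Python, from cell import ctrl gives the robot as it stands.
- The arm moves only by the tool carry_out, never from a script. Its argument "deltas" is one flat list of numbers, 7 for each row, row after row: the turn, a rotation vector about the tool's x, y, z in degrees, then the shift along the tool's x, y, z in m, then the closure, from -1 (fully open) to 1 (shut). In form: [wx, wy, wz, dx, dy, dz, claw, wx, wy, wz, dx, dy, dz, claw, ...]. A call has 1 to 12 rows; each row shifts and turns the commanded pose from where the row before left it, along the tool's axes as they then stand; what a row does not reach is not made up. A row lasts 1/8 s, in which the tool goes at most 62.5 mm and 10.7 degrees, less where a joint would pass 70% of its speed; a pose out of reach is approached as far as the arm can. A call with a gripper value outside its range is refused whole. The fingers move at their own pace and stop on an object; the grip force is fixed at half the most. Time passes only in rows, so rows that do not move let the fingers close. It gives the time, the measured TCP pose, the force, the opening and the grip force at its end, in the units of the state.
- ctrl.read_state(): the state, without advancing time (a new reading comes with each control period).
- ctrl.get_image(name): name is "scene" or "side" or "wrist"; returns the picture (400x640x3 uint8, red, green, blue); there is no depth.
- ctrl.calibration(name): a dict with "mtx" (3x3 intrinsics, pixels), "distortion" ([k1, k2, p1, p2, k3] as OpenCV has them; the pictures are not rectified), "R" (3x3) and "t" (3): a world point X has camera coordinates R X + t. Camera axes: x right, y down, z forward; pixel columns grow to the right and rows downward; lengths in mm; the calibration is good to about 2 mm. A picture is of the moment at which its call begins: read the wrist's pose just before it. calibration takes no time and is no camera call; for the wrist camera it gives the pose at the moment of the call.
- ctrl.finish_job(): hands the job in; it is judged then, once.
The state is a dict: "clock": time; "qpos": joint angles; "qd": joint speeds; "tau": joint torques, N m; "eef_pos": TCP position; "tool_rot": TCP orientation; "force": force on the tool from outside, world axes, zero at the start; "torque": the same for the moment, N m; "width": finger opening in mm; "gripper_force": force on a finger pad.
Only numpy, scipy, OpenCV 4.12 (cv2) and the standard library are available. Lean on these libraries where they do the work, as an engineer would, in place of code of your own. Each camera call takes 0.05 s, during which the arm holds its last target. There are 200 camera calls.

TASK

Get the bench peeler ready to peel: slide its tail carriage along the rods until it pushes the carrot up against the drive plate and nips it firmly, without crushing it. Leave the carriage there, then swing the sprung blade arm by its upright handle towards the carrot, right round to its stop, and finish holding it there with the gripper, as the spring would throw it back. Leave the bowls, the onion and the grater where they are.

Things in the scene. Friction and masses are not known exactly. Their poses are not given: they have to be found in the camera images.
- peeler: Bench peeler, fixed: aluminium base 180x365x15 mm, white headstock box 100x90 mm, top z 149 mm, at its +y end; two steel rods along y carry carrot and tail carriage. Origin on the worktop, below the carrot's axis (x 0, z 85 mm here); x away from the robot, y along the rods to the headstock, z up. Pose differs each time. Fixed steel stop post, 12 mm thick, top z 135 mm, at x 47, y -27 mm.
- carrot: Loose trimmed carrot piece, a cylinder 36 mm in diameter, 90 mm long, 0.06 to 0.13 kg, lying on the two rods along the peeler's y; origin at its middle, y along its axis. Starts 5 to 25 mm short of the drive plate. When nipped its origin is at peeler y 20 mm. A push above 60 N crushes it.
- tail: Black tail carriage on the rods: block 60x34 mm, top z 103 mm; origin mid-block at the carrot axis' height, axes as the peeler's. The face of its 28 mm disc, 35 mm ahead in +y, meets the carrot. Slides along peeler y with about 5 N drag, stays where left. Origin at peeler y -135 to -115 mm at the start, -60 mm when the carrot is nipped.
- tail_grip (a point): Point at z 132 mm on the axis of the upright steel peg on the tail carriage, 18 mm in diameter, free from z 103 to 145 mm, right above the carriage's origin; pinch it from above or push it from behind. For a firm nip push at creeping speed until about 15 N (5 N drag and 10 N on the carrot), then let go: the drag keeps about 4.5 N on the carrot.
- pivot (a point): Point on the vertical pivot axis of the blade arm, at z 175 mm; fixed at peeler x 75, y 55 mm. Pivot column and hub reach up to z 143 mm.
- blade_arm (a joint): Blade arm's angle, rad: 0 parked (arm points 40 degrees to -y from the peeler's +x), growing clockwise from above as the handle swings to the carrot, 1.05 at the stop, where the arm meets the stop post. A spring drives it back: about 1.5 N at the handle when parked, 7 N at the stop. The blade below the arm does not press on the carrot.
- brown_bowl: Bystander: terracotta bowl with squash cubes, 130 mm across, 55 mm high, origin under its centre.
- white_bowl: Bystander: white bowl with cauliflower, 130 mm across, 55 mm high, origin under its centre.
- onion: Bystander: onion, 74 mm across, 74 mm high, on the wooden board (20 mm thick) to the robot's right, origin under its centre.
- grater: Bystander: flat steel grater with a black handle, 240 x 85 x 22 mm, lying on the board, origin under its middle.
- drive_face (a point): Centre of the face of the steel drive plate (40 mm across) on the headstock, against which the carrot is nipped; peeler y 65, z 85 mm.
- blade_handle (a point): Upright black handle at the tip of the aluminium blade arm (16 mm wide, z 118 to 130 mm), 18 mm in diameter, free from z 130 to 207 mm; this point is on its axis at z 177 mm, 120 mm from the pivot axis; x points along the arm, away from the pivot.
There are look-alikes about, which are no part of the job. Of the things shaped like the carrot, the orange one is meant.

How it is judged (in metres and radians):
On the way, in this order (a step that is already met when the one before it is completed fails the run):
1. the tail carriage presses the carrot against the drive plate with 3.5 N or more (contact force between tail and carrot above 3.5 N and y of carrot in the frame of peeler above 0.018 m), for 0.2 s.
2. the blade arm is swung round to its stop (value of joint blade_arm above 1 rad), for 0.2 s.
At the end, for the whole second after the job is handed in: The gripper's fingers hold the blade arm still (force on it over 3 N) within 0.05 rad of its stop; the carrot lies on the rods between disc and drive plate, within 2.5 mm of its nipped place, and so does the tail carriage, no longer touched and still pressing on the carrot with over 2.5 N (value of joint blade_arm above 1 rad and angular speed of blade_arm below 0.1 rad/s and contact force between the fingers and blade_arm above 3 N and y of tail in the frame of peeler above -0.0625 m and y of carrot in the frame of peeler between 0.0175 and 0.0225 m and x of carrot in the frame of peeler between -0.005 and 0.005 m and z of carrot in the frame of peeler between 0.08 and 0.09 m and contact force between the fingers and tail below 0.1 N and contact force between tail and carrot above 2.5 N); the arm keeps its last pose, push and grip.
It fails at once if the carrot is crushed (over 60 N) (contact force between tail and carrot above 60 N).
It fails at once if a bowl, the onion or the grater is moved by more than 25 mm (distance of any of brown_bowl, white_bowl, onion, grater from where it was at the start of the episode above 0.025 m).
It also fails if it takes over 51 s, if anything falls off the work surface, if the arm or the gripper's body presses on something with over 40 N, if the wrist force passes 120 N, or if a joint passes its speed limit or range.

## Working session

There is one attempt and no reset: what is moved stays moved. The work goes in short steps, Python scripts to look and compute and a tool call to move; the robot and the scene stay as the last step left them, time stands still between calls to the robot, and variables do not carry over. Pictures are saved under pics/ and viewed, at most 10 in all, crops included, and the job is handed in when it is done.

Besides the shell and the picture viewer there is one more tool, called after ">>>" as name(argument=value, ...) on one line, values as JSON. carry_out: Moves the arm, as the interface text tells. Its arguments: {"type":"object","properties":{"deltas":{"type":"array"}},"required":["deltas"]}

```bash
mkdir -p pics; ls
python3 - <<'E'
from cell import ctrl
import cv2
s=ctrl.read_state(); print({k:s[k] for k in('clock','eef_pos','tool_rot','width','force')}, ctrl.grip_depth)
for n in("scene","side"):
    im=ctrl.get_image(n); cv2.imwrite(f"pics/{n}0.png",im[:,:,::-1])
    c=ctrl.calibration(n); print(n,c)
E
```

```text
pics
{'clock': 0.0, 'eef_pos': array([ 220.13253598, -610.87406636,  202.48731167]), 'tool_rot': array([-3.13970309e+00, -9.97996423e-06,  3.45738938e-01]), 'width': 85.27096472892431, 'force': array([-0.75530589,  0.02162751,  1.5812858 ])} 18.700000000000003
scene {'mtx': array([[368.72536298,   0.        , 320.18063842],
       [  0.        , 368.72536298, 199.02416005],
       [  0.        ,   0.        ,   1.        ]]), 'distortion': array([-0.0644822,  0.       ,  0.       ,  0.       ,  0.       ]), 'R': array([[ 0.70352071,  0.71052133,  0.01476621],
       [ 0.52888799, -0.50957238, -0.67868512],
       [-0.4746958 ,  0.48527871, -0.73428092]]), 't': array([-300.47019014, -189.55161232, 1685.70990986])}
side {'mtx': array([[406.332188  ,   0.        , 322.74907775],
       [  0.        , 406.332188  , 196.02327581],
       [  0.        ,   0.        ,   1.        ]]), 'distortion': array([0.00976841, 0.        , 0.        , 0.        , 0.        ]), 'R': array([[-0.83002496, -0.55738343, -0.01955162],
       [-0.4145181 ,  0.63997287, -0.64700036],
       [ 0.37313979, -0.52892195, -0.76223898]]), 't': array([ 379.13822524,  315.12341015, 1104.76415625])}
```

View pics/scene0.png

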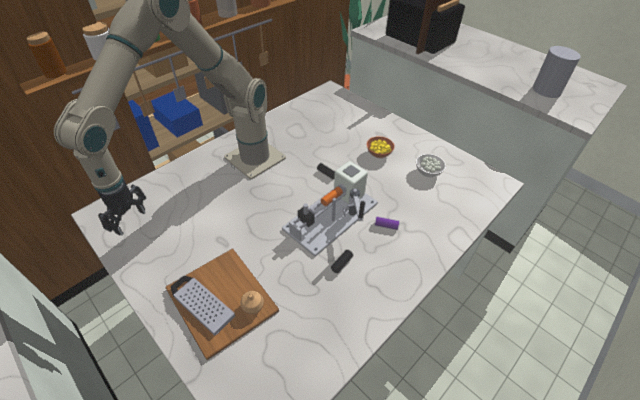

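View pics/side0.png

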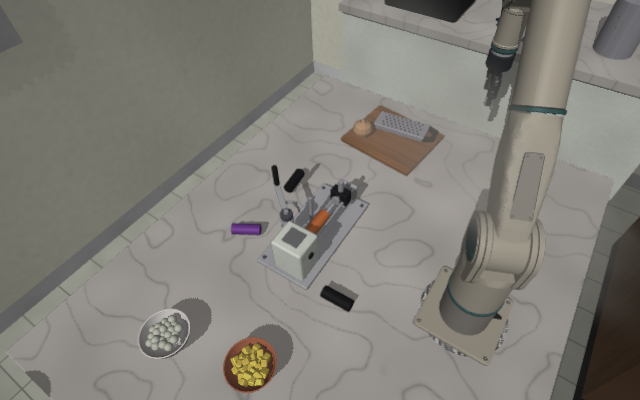

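Scene view: the peeler runs from its tail (~305,215) to the headstock (~350,178), with the carrot at (332,195). Side view: headstock (295,250), peg (~343,185), handle (~276,175). I'll enlarge both crops.

Run:
```python
import cv2,numpy as np
a=cv2.imread('pics/scene0.png')[150:260,270:390]; b=cv2.imread('pics/side0.png')[155:295,235:375]
cv2.imwrite('pics/c1.png',cv2.resize(a,None,fx=5,fy=5,interpolation=cv2.INTER_CUBIC))
cv2.imwrite('pics/c2.png',cv2.resize(b,None,fx=4,fy=4,interpolation=cv2.INTER_CUBIC))
```

```text
(no output)
```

View pics/c1.png

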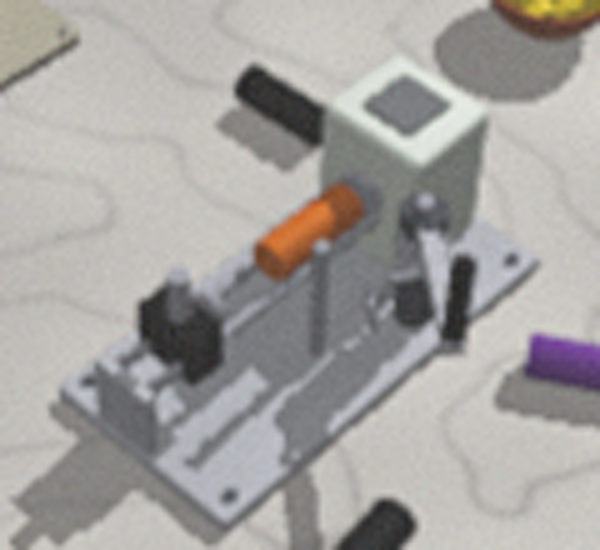

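View pics/c2.png

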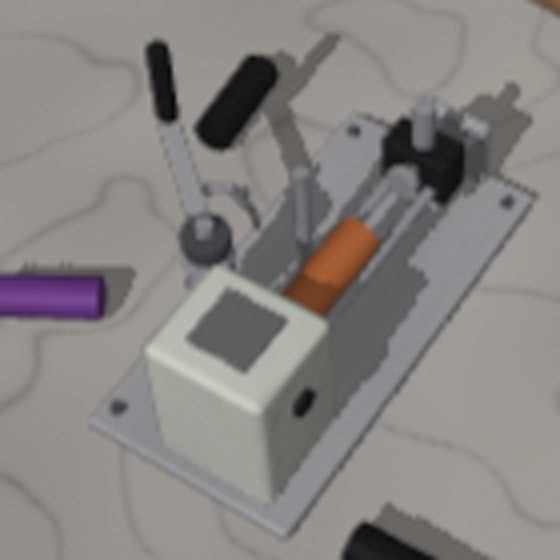

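```bash
cat > h.py <<'E'
import numpy as np,cv2
from cell import ctrl
from scipy.optimize import least_squares
def proj(c,P):
    return cv2.projectPoints(np.array(P,float).reshape(-1,3),cv2.Rodrigues(c['R'])[0],c['t'],c['mtx'],c['distortion'])[0][:,0]
def tri(obs):  # list of (cal,uv)
    f=lambda X:np.concatenate([proj(c,X)[0]-uv for c,uv in obs])
    r=least_squares(f,[500,-100,100]); return r.x,np.abs(r.fun).max()
E
python3 - <<'E'
from h import *
C=ctrl.calibration('scene');D=ctrl.calibration('side')
F={'peg145':((178,273),(426,100)),'handtop207':((463,261),(157,45)),'handbot130':((453,340),(168,117)),'hub143':((426,200),(206,226)),'post135':((320,244),(303,170)),
'bxA':((328,105),(328,325)),'bxB':((402,58),(258,405)),'bxC':((487,115),(148,350)),'bxD':((421,162),(222,268)),
'baA':((62,390),(536,197)),'baD':((225,525),(360,115)),'baC':((540,262),(92,422)),'carrotnear':((270,257),(362,233))}
for k,(a,b) in F.items():
    X,e=tri([(C,np.array(a)/5+[270,150]-.4),(D,np.array(b)/4+[235,155]-.375)]); print(k,X.round(1),round(e,2))
E
```

```text
peg145 [ 467.  -118.5  147.1] 0.34
handtop207 [631.9 -10.9 207.7] 0.19
handbot130 [633.4 -11.6 127.5] 0.27
hub143 [536.9  65.6 141.1] 0.47
post135 [510.8 -18.6 136.2] 0.24
bxA [415.3  88.3 140.6] 0.44
bxB [417.8 167.2 142.6] 1.04
bxC [506.7 170.5 138.4] 0.56
bxD [505.8  90.5 141.5] 1.23
baA [ 399.5 -182.2    9.9] 0.93
baD [ 573.5 -179.     9.4] 1.13
baC [569.3 183.8   8.4] 0.73
carrotnear [463.4 -23.1  88.7] 0.64
```

```bash
cat >> h.py <<'E'
from scipy.spatial.transform import Rotation as Ro
def plan(wps,start=None):
    """wps: list of (x,y,z,yaw,nrows); start (pos,R). Tool down. shift along axes before the row's turn."""
    s=ctrl.read_state(); p=np.array(s['eef_pos']);R=Ro.from_euler('xyz',s['tool_rot'])
    if start: p=np.array(start[:3]);R=Ro.from_euler('xyz',[np.pi,0,start[3]])
    yaw=R.as_euler('xyz')[2]
    for x,y,z,yw,n in wps:
        p0=p.copy();y0=yaw
        for i in range(n):
            f=(i+1)/n; t=p0+(np.array([x,y,z])-p0)*f; Rt=Ro.from_euler('xyz',[np.pi,0,y0+(yw-y0)*f])
            d=np.round(R.inv().apply(t-p)/1000,4); w=np.round((R.inv()*Rt).as_rotvec(degrees=True),2)
            print(*w,*d,sep=', ',end=',\n'); p=p+R.apply(d*1000); R=R*Ro.from_rotvec(w,degrees=True)
        yaw=yw
def st():
    s=ctrl.read_state(); print(round(s['clock'],2),s['eef_pos'].round(1),s['tool_rot'].round(4),'F',s['force'].round(1),'w',round(s['width'],1),'q',np.round(s['qpos'],2))
E
python3 - <<'E'
from h import *
c=ctrl.calibration('wrist');s=ctrl.read_state();R=Ro.from_euler('xyz',s['tool_rot'])
print('cam in tool',R.inv().apply(-c['R'].T@c['t']-s['eef_pos']).round(1),'fwd',R.inv().apply(c['R'][2]).round(3),c['mtx'][0,0])
plan([(440,-260,270,1.58,9)])
E
```

```text
cam in tool [  65.8    0.8 -169.8] fwd [-0.262  0.001  0.965] 343.6939438420385
-0.1, -0.01, -7.86, 0.0362, -0.0284, -0.0074,
0.0, 0.0, -7.86, 0.0397, -0.0232, -0.0075,
0.0, 0.0, -7.85, 0.0426, -0.0175, -0.0075,
0.0, 0.0, -7.86, 0.0445, -0.0116, -0.0075,
0.0, 0.01, -7.86, 0.0457, -0.0054, -0.0075,
0.0, -0.0, -7.86, 0.046, 0.001, -0.0075,
0.0, -0.0, -7.85, 0.0455, 0.0072, -0.0075,
0.0, -0.0, -7.86, 0.044, 0.0134, -0.0075,
0.0, -0.0, -7.86, 0.0418, 0.0192, -0.0075,
```

>>> carry_out(deltas=[0, 0, -7.86, 0.0384, -0.0301, -0.0074, 1, 0, 0, -7.86, 0.0422, -0.0246, -0.0074, 1, 0, 0, -7.86, 0.0452, -0.0186, -0.0074, 1, 0, 0, -7.86, 0.0472, -0.0123, -0.0074, 1, 0, 0, -7.86, 0.0485, -0.0057, -0.0074, 1, 0, 0, -7.86, 0.0488, 0.001, -0.0074, 1, 0, 0, -7.86, 0.0483, 0.0076, -0.0074, 1, 0, 0, -7.86, 0.0467, 0.0142, -0.0074, 1, 0, 0, -7.86, 0.0443, 0.0204, -0.0074, 1, 0, 0, 0, 0, 0, 0, 1])

```text
clock: 1.35
eef_pos: [456.1, -234.8, 270.6]
tool_rot: [3.139, -0.002, 1.589]
force: [-0.7, -0.4, 0.4]
width: 0.1
gripper_force: 0.0
```

Run:
```python
from h import *
st(); c=ctrl.calibration('wrist'); im=ctrl.get_image('wrist'); st()
np.savez('w1.npz',**c); cv2.imwrite('pics/w1.png',im[:,:,::-1])
```

```text
1.35 [ 456.1 -234.8  270.6] [ 3.1392e+00 -1.7000e-03  1.5887e+00] F [-0.7 -0.4  0.4] w 0.1 q [ 0.68  0.37 -0.36  1.8   0.15  1.    0.28]
1.4 [ 454.3 -237.5  270.1] [ 3.1414e+00 -3.0000e-04  1.5838e+00] F [-0.7  0.3 -0.5] w 0.1 q [ 0.68  0.37 -0.35  1.8   0.15  1.    0.28]
```

View pics/w1.png

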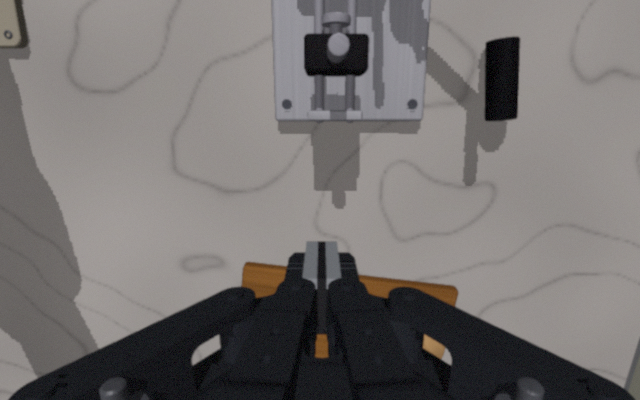

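Wrist view: the tail block and peg are at the top (peg top ~(339,45)), and the base end edge is at row ~121. The arm was still settling and most of the peeler is out of frame, so I'll move over it.

>>> carry_out(deltas=[0, 0, 0.5, 0.04, 0.013, -0.008, 1, 0, 0, 0, 0.045, 0.013, -0.008, 1, 0, 0, 0, 0.045, 0.013, -0.008, 1, 0, 0, 0, 0, 0, 0, 1, 0, 0, 0, 0, 0, 0, 1, 0, 0, 0, 0, 0, 0, 1])

```text
clock: 2.15
eef_pos: [491.3, -111.1, 293.5]
tool_rot: [-3.14, 0.001, 1.568]
force: [0.1, -0.9, -0.1]
width: 0.3
gripper_force: 0.0
```

Run:
```python
from h import *
st(); c=ctrl.calibration('wrist'); im=ctrl.get_image('wrist'); st()
np.savez('w2.npz',**c); cv2.imwrite('pics/w2.png',cv2.resize(im[0:290,150:550,::-1],None,fx=2,fy=2,interpolation=cv2.INTER_CUBIC))
```

```text
2.15 [ 491.3 -111.1  293.5] [-3.1403e+00  8.0000e-04  1.5680e+00] F [ 0.1 -0.9 -0.1] w 0.3 q [ 0.45  0.34 -0.39  1.78  0.15  1.05  0.  ]
2.2 [ 491.4 -110.8  293.6] [-3.1405e+00  5.0000e-04  1.5684e+00] F [0.1 0.3 0.3] w 0.1 q [ 0.45  0.34 -0.39  1.78  0.15  1.05  0.  ]
```

View pics/w2.png

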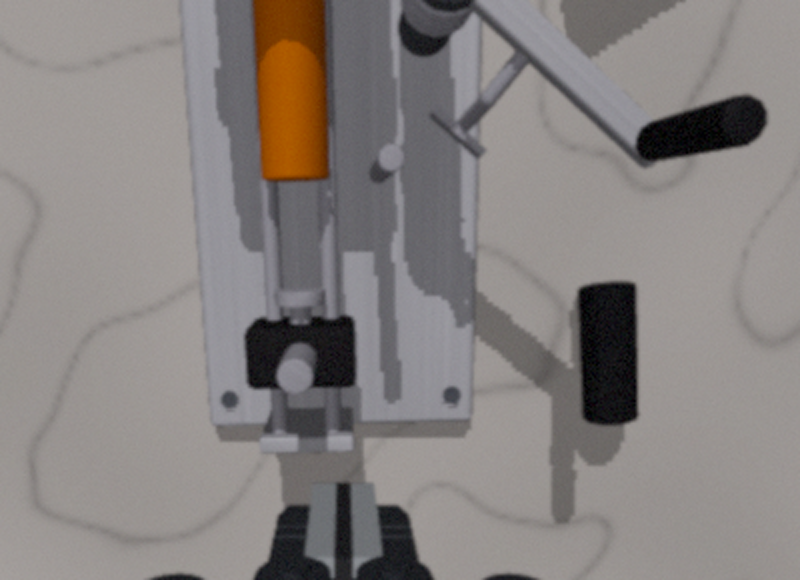

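Wrist view (crop/2 + (150,0)): peg top (295,376), post top (391,156), handle top (744,118), handle foot (655,145), carrot near end at row ~178, hub ~(436,10).

Run:
```python
from h import *
C=ctrl.calibration('scene');D=ctrl.calibration('side');W=dict(np.load('w2.npz'))
F={'peg145':((178,273),(426,100),(295,376)),'handtop207':((463,261),(157,45),(744,118)),'handbot130':((453,340),(168,117),(650,147)),'hub143':((426,200),(206,226),(438,5)),'post135':((320,244),(303,170),(391,155)),
'baA':((62,390),(536,197),(212,421)),'baD':((225,525),(360,115),(468,419))}
H={'peg145':145,'handtop207':207,'handbot130':130,'hub143':143,'post135':135,'baA':15,'baD':15}
def ray(c,uv,z):
    u=cv2.undistortPoints(np.array([[uv]],float),c['mtx'],c['distortion'])[0,0]
    d=c['R'].T@np.array([u[0],u[1],1]);o=-c['R'].T@c['t']; return (o+d*(z-o[2])/d[2])[:2].round(1)
for k,(a,b,w) in F.items():
    o=[(C,np.array(a)/5+[270,150]-.4),(D,np.array(b)/4+[235,155]-.375),(W,np.array(w)/2+[150,0]-.25)]
    X,e=tri(o); print(k,X.round(1),round(e,2),[ray(c,u,H[k]).tolist() for c,u in o])
```

```text
peg145 [ 468.1 -118.6  146.8] 0.61 [[466.7, -116.6], [467.3, -120.8], [468.2, -119.0]]
handtop207 [631.7 -12.  206.9] 0.48 [[632.0, -9.9], [632.0, -11.6], [631.6, -12.1]]
handbot130 [633.5 -14.2 126.4] 0.75 [[635.2, -12.7], [631.2, -10.4], [632.0, -14.8]]
hub143 [534.2  46.2 126.9] 4.91 [[539.3, 65.3], [535.0, 66.1], [531.1, 40.2]]
post135 [512.5 -19.  136.2] 0.58 [[510.8, -17.2], [511.0, -19.8], [512.8, -18.9]]
baA [ 400.2 -182.1    9.5] 1.02 [[406.0, -182.7], [395.9, -180.5], [401.5, -180.3]]
baD [ 576.1 -180.2   10.6] 1.53 [[579.5, -179.3], [567.8, -177.5], [575.9, -179.1]]
```

Run:
```python
from h import *
plan([(467,-172,230,1.585,2),(467,-172,117,1.585,3)])
```

```text
-0.06, 0.03, -0.48, -0.0306, -0.0121, 0.0318,
-0.0, -0.0, -0.47, -0.0305, -0.0124, 0.0318,
-0.0, -0.0, -0.0, -0.0, 0.0, 0.0377,
-0.0, -0.0, -0.0, -0.0, 0.0, 0.0376,
-0.0, -0.0, -0.0, -0.0, 0.0, 0.0377,
```

>>> carry_out(deltas=[0, 0, -0.5, -0.0306, -0.0121, 0.0318, 1, 0, 0, -0.5, -0.0305, -0.0124, 0.0318, 1, 0, 0, 0, 0, 0, 0.0377, 1, 0, 0, 0, 0, 0, 0.0377, 1, 0, 0, 0, 0, 0, 0.0377, 1, 0, 0, 0, 0, 0, 0, 1, 0, 0, 0, 0, 0, 0, 1, 0, 0, 0, 0, 0, 0, 1])

```text
clock: 3.2
eef_pos: [469.1, -170.8, 118.8]
tool_rot: [3.139, 0.001, 1.589]
force: [-0.0, -0.5, 0.3]
width: 0.2
gripper_force: 0.0
```

>>> carry_out(deltas=[0, 0, 0, 0.01, 0, 0.001, 1, 0, 0, 0, 0.01, 0, 0.001, 1, 0, 0, 0, 0.006, 0, 0, 1, 0, 0, 0, 0.005, 0, 0, 1, 0, 0, 0, 0.006, 0, 0, 1, 0, 0, 0, 0.006, 0, 0, 1, 0, 0, 0, 0.006, 0, 0, 1, 0, 0, 0, 0.006, 0, 0, 1, 0, 0, 0, 0.006, 0, 0, 1, 0, 0, 0, 0.006, 0, 0, 1, 0, 0, 0, 0, 0, 0, 1, 0, 0, 0, 0, 0, 0, 1])

```text
clock: 4.7
eef_pos: [466.8, -104.0, 115.5]
tool_rot: [3.141, 0.001, 1.588]
force: [-0.3, -4.4, 2.4]
width: -0.0
gripper_force: 2.4
```

>>> carry_out(deltas=[0, 0, 0, 0.004, 0, 0, 1, 0, 0, 0, 0.004, 0, 0, 1, 0, 0, 0, 0.004, 0, 0, 1, 0, 0, 0, 0.004, 0, 0, 1, 0, 0, 0, 0.003, 0, 0, 1, 0, 0, 0, 0.003, 0, 0, 1, 0, 0, 0, 0, 0, 0, 1, 0, 0, 0, 0, 0, 0, 1])

```text
clock: 5.7
eef_pos: [466.3, -81.4, 115.4]
tool_rot: [3.141, 0.0, 1.589]
force: [-1.3, -4.6, 3.1]
width: -0.0
gripper_force: 2.7
```

Drag only so far. Now I creep.

>>> carry_out(deltas=[0, 0, 0, 0.001, 0, 0, 1, 0, 0, 0, 0.001, 0, 0, 1, 0, 0, 0, 0.001, 0, 0, 1, 0, 0, 0, 0.001, 0, 0, 1, 0, 0, 0, 0.001, 0, 0, 1, 0, 0, 0, 0.001, 0, 0, 1, 0, 0, 0, 0, 0, 0, 1])

```text
clock: 6.58
eef_pos: [466.2, -76.0, 115.4]
tool_rot: [3.141, 0.001, 1.588]
force: [0.2, -5.6, 5.2]
width: -0.1
gripper_force: 3.6
```

>>> carry_out(deltas=[0, 0, 0, 0.0007, 0, 0, 1, 0, 0, 0, 0.0007, 0, 0, 1, 0, 0, 0, 0.0006, 0, 0, 1, 0, 0, 0, 0, 0, 0, 1])

```text
clock: 7.08
eef_pos: [466.2, -74.1, 115.4]
tool_rot: [3.141, 0.001, 1.588]
force: [0.5, -5.6, 3.8]
width: 0.2
gripper_force: 3.6
```

>>> carry_out(deltas=[0, 0, 0, 0.0006, 0, 0, 1, 0, 0, 0, 0.0006, 0, 0, 1, 0, 0, 0, 0.0006, 0, 0, 1, 0, 0, 0, 0, 0, 0, 1])

```text
clock: 7.58
eef_pos: [466.1, -72.3, 115.4]
tool_rot: [3.141, 0.001, 1.588]
force: [-0.5, -5.9, 4.6]
width: -0.0
gripper_force: 3.6
```

>>> carry_out(deltas=[0, 0, 0, 0.0005, 0, 0, 1, 0, 0, 0, 0.0005, 0, 0, 1, 0, 0, 0, 0, 0, 0, 1])

```text
clock: 7.95
eef_pos: [466.1, -71.3, 115.4]
tool_rot: [3.141, 0.001, 1.588]
force: [-0.3, -6.1, 2.6]
width: -0.1
gripper_force: 3.7
```

>>> carry_out(deltas=[0, 0, 0, 0.0005, 0, 0, 1, 0, 0, 0, 0.0005, 0, 0, 1, 0, 0, 0, 0, 0, 0, 1])

```text
clock: 8.32
eef_pos: [466.1, -70.3, 115.4]
tool_rot: [3.141, 0.001, 1.588]
force: [-1.2, -6.5, 3.9]
width: 0.0
gripper_force: 3.7
```

>>> carry_out(deltas=[0, 0, 0, 0.0005, 0, 0, 1, 0, 0, 0, 0.0005, 0, 0, 1, 0, 0, 0, 0.0005, 0, 0, 1, 0, 0, 0, 0, 0, 0, 1])

```text
clock: 8.82
eef_pos: [466.0, -69.7, 115.5]
tool_rot: [3.142, 0.002, 1.588]
force: [-0.0, -8.2, 3.5]
width: -0.0
gripper_force: 4.4
```

>>> carry_out(deltas=[0, 0, 0, 0.0005, 0, 0, 1, 0, 0, 0, 0.0005, 0, 0, 1, 0, 0, 0, 0.0005, 0, 0, 1, 0, 0, 0, 0, 0, 0, 1])

```text
clock: 9.32
eef_pos: [466.0, -69.4, 115.5]
tool_rot: [3.142, 0.003, 1.587]
force: [-0.4, -10.7, 3.7]
width: -0.2
gripper_force: 5.5
```

>>> carry_out(deltas=[0, 0, 0, 0.0005, 0, 0, 1, 0, 0, 0, 0.0005, 0, 0, 1, 0, 0, 0, 0.0005, 0, 0, 1, 0, 0, 0, 0.0005, 0, 0, 1, 0, 0, 0, 0.0003, 0, 0, 1, 0, 0, 0, 0, 0, 0, 1])

```text
clock: 10.07
eef_pos: [466.2, -65.5, 116.8]
tool_rot: [3.141, 0.002, 1.588]
force: [-4.0, -6.9, 19.6]
width: -0.2
gripper_force: 9.7
```

Run:
```python
from h import *
im=ctrl.get_image('wrist')[:,:,::-1]; a=ctrl.get_image('side')[140:300,220:380,::-1];b=ctrl.get_image('scene')[130:270,260:400,::-1]; st()
f=lambda i:cv2.resize(i,(400,400),interpolation=cv2.INTER_CUBIC)
cv2.imwrite('pics/w3.png',cv2.resize(np.vstack([np.hstack([f(a),f(b)])]),(800,400)))
cv2.imwrite('pics/w3w.png',cv2.resize(im[0:300,160:560],None,fx=2,fy=2))
```

```text
10.22 [466.2 -65.5 116.8] [3.1406e+00 2.2000e-03 1.5881e+00] F [-3.5 -7.  19.4] w 0.0 q [ 0.28  0.52 -0.28  2.09  0.27  0.56 -0.18]
```

View pics/w3w.png

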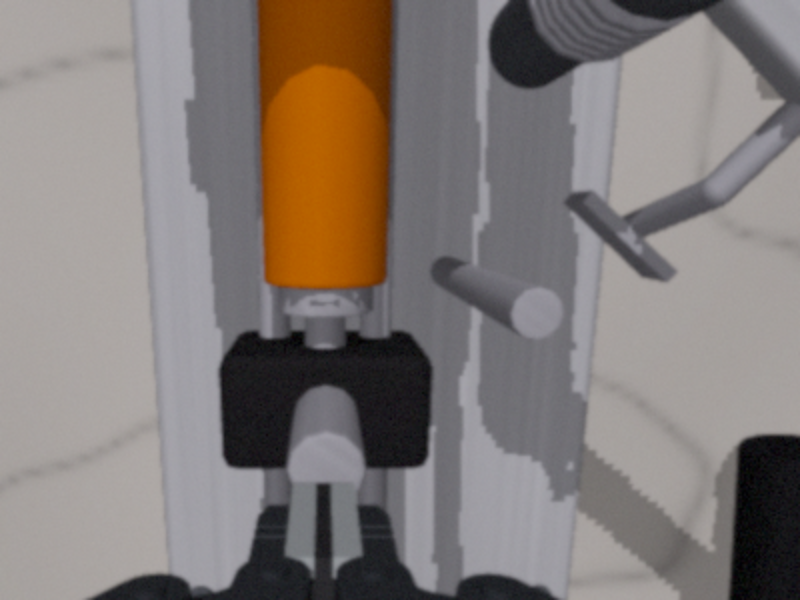

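Wrist view: the disc at crop (325,300) touches the carrot's end (row ~285), the peg top is at (326,460), and the fingers are right behind it. I'll compute the peg's y.

Run:
```python
from h import *
st()
c=ctrl.calibration('wrist')
def ray(uv,z):
    u=cv2.undistortPoints(np.array([[uv]],float),c['mtx'],c['distortion'])[0,0]
    d=c['R'].T@np.array([u[0],u[1],1]);o=-c['R'].T@c['t']; return (o+d*(z-o[2])/d[2]).round(1)
q=lambda x,y:(x/2+160-.25,y/2-.25)
print('peg',ray(q(326,460),145),'post',ray(q(537,312),135),'block rear/front top',ray(q(326,466),103),ray(q(326,335),103),'carrot end top',ray(q(326,285),95))
```

```text
10.22 [466.2 -65.5 116.8] [3.1406e+00 2.2000e-03 1.5881e+00] F [-3.5 -7.  19.4] w 0.0 q [ 0.28  0.52 -0.28  2.09  0.27  0.56 -0.18]
peg [466.3 -51.3 145. ] post [512.4 -19.4 135. ] block rear/front top [466.9 -68.5 103. ] [466.2 -30.9 103. ] carrot end top [466.  -18.3  95. ]
```

View pics/w3.png

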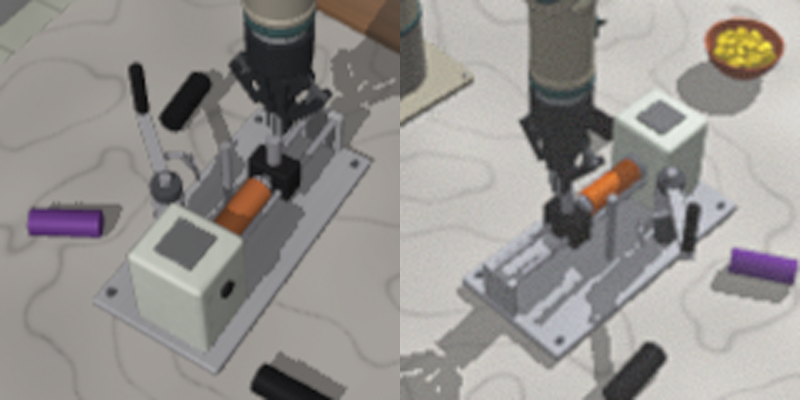

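>>> carry_out(deltas=[0, 0, 0, 0, 0, -0.001, 1, 0, 0, 0, 0, 0, -0.001, 1, 0, 0, 0, 0, 0, 0, 1])

```text
clock: 10.6
eef_pos: [465.9, -62.8, 117.2]
tool_rot: [-3.141, -0.002, 1.59]
force: [-1.0, 0.7, 2.3]
width: 0.2
gripper_force: 1.5
```

```bash
cat > trk.py <<'E'
from h import *
def ray(c,uv,z):
    u=cv2.undistortPoints(np.array([[uv]],float),c['mtx'],c['distortion'])[0,0]
    d=c['R'].T@np.array([u[0],u[1],1]);o=-c['R'].T@c['t']; return (o+d*(z-o[2])/d[2]).round(1)
old=cv2.imread('pics/w3w.png')
c=ctrl.calibration('wrist');st();im=ctrl.get_image('wrist')[0:300,160:560,::-1]
new=cv2.resize(im,None,fx=2,fy=2); cv2.imwrite('pics/new.png',new)
for n,(x0,y0,x1,y1),(px,py),z in [('peg',(280,385,372,480),(326,460),145),('block',(215,325,435,400),(326,335),103),('carrotend',(255,262,395,310),(326,285),95),('post',(500,270,580,345),(537,312),135)]:
    r=cv2.matchTemplate(new,old[y0:y1,x0:x1],cv2.TM_CCOEFF_NORMED); _,m,_,l=cv2.minMaxLoc(r)
    dx,dy=l[0]-x0,l[1]-y0; print(n,round(m,3),(dx,dy),ray(c,((px+dx)/2+159.75,(py+dy)/2-.25),z))
E
python3 trk.py
```

```text
10.6 [465.9 -62.8 117.2] [-3.1414e+00 -1.5000e-03  1.5902e+00] F [-1.   0.7  2.3] w 0.2 q [ 0.28  0.52 -0.29  2.09  0.27  0.56 -0.18]
peg 0.975 (1, 8) [466.3 -50.7 145. ]
block 0.99 (1, 9) [466.1 -30.6 103. ]
carrotend 0.997 (2, 10) [466.1 -18.3  95. ]
post 0.993 (0, 12) [512.4 -19.4 135. ]
```

Run:
```python
from h import *
a=ctrl.get_image('side')[170:230,295:355,::-1];b=ctrl.get_image('scene')[180:230,285:345,::-1]
n=cv2.imread('pics/new.png')[320:600,160:500]
f=lambda i,s:cv2.resize(i,s,interpolation=cv2.INTER_CUBIC)
cv2.imwrite('pics/v9.png',np.hstack([f(a,(400,400)),f(n,(400,400))]))
st()
```

```text
10.75 [465.8 -62.8 117.2] [-3.1413e+00 -1.4000e-03  1.5902e+00] F [-1.   1.7  2.4] w -0.4 q [ 0.28  0.52 -0.29  2.09  0.27  0.56 -0.18]
```

View pics/v9.png

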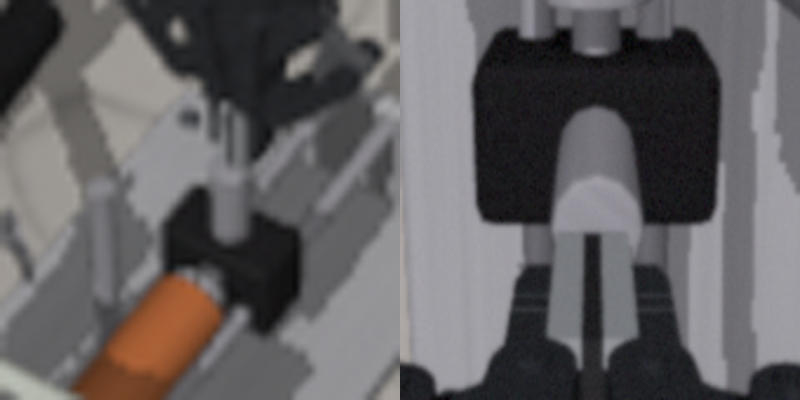

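Run:
```python
from h import *
D=ctrl.calibration('side');W=ctrl.calibration('wrist');s=ctrl.read_state();p=s['eef_pos']
P=[p,p+[0,11,0],p+[0,11,28],p+[0,0,28],[466,-51,145],[466,-51,103],[466,-60,145]]
print(((proj(D,P)-[295,170])/.15).round(0).tolist())
print(((proj(W,P)-[160,0])*2-[160,320]).__mul__([400/340,400/280]).round(0).tolist())
W2=dict(np.load('w2.npz')); q=np.array([491.4,-110.8,293.6])
print(((proj(W2,[q,q+[0,11,0],q+[0,-11,0]])-[150,0])*2).round(0).tolist())
```

```text
[[241.0, 187.0], [227.0, 203.0], [227.0, 162.0], [241.0, 146.0], [226.0, 163.0], [226.0, 224.0], [237.0, 150.0]]
[[192.0, 219.0], [193.0, 162.0], [194.0, 218.0], [192.0, 283.0], [194.0, 212.0], [194.0, 136.0], [193.0, 266.0]]
[[344.0, 472.0], [344.0, 432.0], [344.0, 511.0]]
```

The fingers look to have ridden up on the peg's rim, which fits the upward force. I'll lift straight off, go behind and lower, and re-nip.

>>> carry_out(deltas=[0, 0, 0, 0, 0, -0.01, 1, 0, 0, 0, 0, 0, -0.03, 1, 0, 0, 0, -0.025, 0, 0, 1, 0, 0, 0, -0.025, 0, 0, 1, 0, 0, 0, 0, 0, 0.025, 1, 0, 0, 0, 0, 0, 0.02, 1, 0, 0, 0, 0, 0, 0.008, 1, 0, 0, 0, 0, 0, 0.004, 1, 0, 0, 0, 0, 0, 0, 1, 0, 0, 0, 0, 0, 0, 1])

```text
clock: 12.0
eef_pos: [467.3, -114.1, 100.9]
tool_rot: [3.141, 0.0, 1.589]
force: [0.5, 0.9, -0.5]
width: 0.2
gripper_force: 0.0
```

Run:
```python
from h import *
C=ctrl.calibration('scene');s=ctrl.read_state();p=s['eef_pos'];st()
b=np.ascontiguousarray(cv2.resize(ctrl.get_image('scene')[180:230,285:345,::-1],(720,600),interpolation=cv2.INTER_CUBIC))
for q,col in((p,(0,0,255)),(p+[0,0,28],(0,255,0)),([466,-51,145],(255,0,0))):
    u=((proj(C,q)[0]-[285,180])*12).astype(int); cv2.circle(b,tuple(map(int,u)),4,col,-1)
cv2.imwrite('pics/v10.png',b)
```

```text
12.0 [ 467.3 -114.1  100.9] [3.1405e+00 3.0000e-04 1.5893e+00] F [ 0.5  0.9 -0.5] w 0.2 q [ 0.37  0.56 -0.27  2.07  0.29  0.54 -0.09]
```

View pics/v10.png

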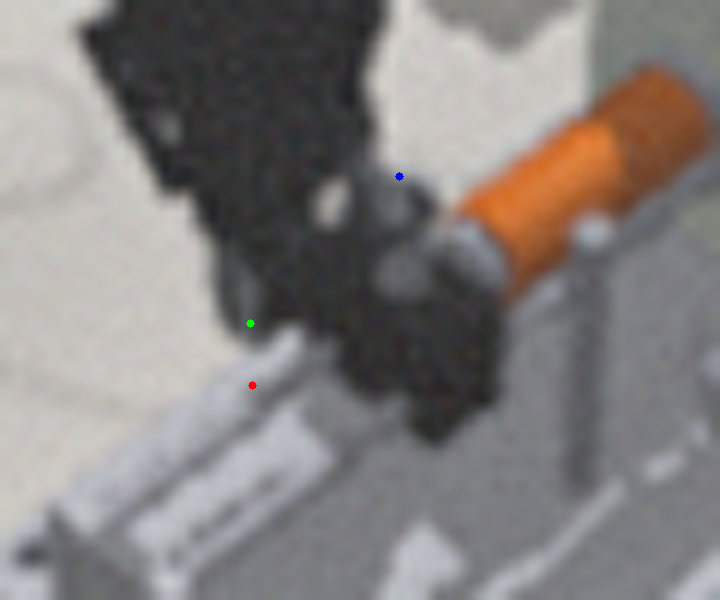

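Scene view: the fingertips end at about (245,335), next to the green mark, so the real tips are ~25 mm above the reported TCP. I'll go 8 mm lower and push again.

>>> carry_out(deltas=[0, 0, 0, 0.012, 0, 0.004, 1, 0, 0, 0, 0.01, 0, 0.004, 1, 0, 0, 0, 0.008, 0, 0, 1, 0, 0, 0, 0.004, 0, 0, 1, 0, 0, 0, 0.002, 0, 0, 1, 0, 0, 0, 0, 0, 0, 1, 0, 0, 0, 0, 0, 0, 1])

```text
clock: 12.92
eef_pos: [466.2, -78.4, 92.4]
tool_rot: [3.141, 0.0, 1.589]
force: [-0.1, 0.2, 0.5]
width: 0.2
gripper_force: 0.0
```

>>> carry_out(deltas=[0, 0, 0, 0.001, 0, 0, 1, 0, 0, 0, 0.001, 0, 0, 1, 0, 0, 0, 0.001, 0, 0, 1, 0, 0, 0, 0.001, 0, 0, 1, 0, 0, 0, 0.001, 0, 0, 1, 0, 0, 0, 0.001, 0, 0, 1, 0, 0, 0, 0.001, 0, 0, 1, 0, 0, 0, 0, 0, 0, 1])

```text
clock: 13.92
eef_pos: [466.1, -72.8, 92.3]
tool_rot: [-3.142, 0.002, 1.588]
force: [-0.1, -5.9, -0.7]
width: -0.2
gripper_force: 2.6
```

>>> carry_out(deltas=[0, 0, 0, 0.0007, 0, 0, 1, 0, 0, 0, 0.0007, 0, 0, 1, 0, 0, 0, 0.0006, 0, 0, 1, 0, 0, 0, 0, 0, 0, 1])

```text
clock: 14.42
eef_pos: [466.1, -72.8, 92.4]
tool_rot: [-3.142, 0.004, 1.586]
force: [1.5, -9.7, -0.3]
width: 0.1
gripper_force: 4.9
```

>>> carry_out(deltas=[0, 0, 0, 0.0007, 0, 0, 1, 0, 0, 0, 0.0007, 0, 0, 1, 0, 0, 0, 0.0007, 0, 0, 1, 0, 0, 0, 0.0007, 0, 0, 1, 0, 0, 0, 0, 0, 0, 1, 0, 0, 0, 0, 0, 0, 1])

```text
clock: 15.18
eef_pos: [466.0, -72.8, 92.4]
tool_rot: [-3.141, 0.007, 1.584]
force: [1.4, -16.2, -1.7]
width: 0.1
gripper_force: 8.1
```

>>> carry_out(deltas=[0, 0, 0, -0.003, 0, 0, 1, 0, 0, 0, -0.004, 0, 0, 1, 0, 0, 0, -0.008, 0, 0, 1, 0, 0, 0, -0.02, 0, 0, 1, 0, 0, 0, 0, 0, -0.04, 1, 0, 0, 0, 0, 0, -0.055, 1, 0, 0, 0, 0, 0, -0.03, 1, 0, 0, 0, 0, 0, 0, 1, 0, 0, 0, 0, 0, 0, 1])

```text
clock: 16.3
eef_pos: [465.9, -101.2, 216.6]
tool_rot: [-3.14, -0.0, 1.589]
force: [-0.3, 0.0, 0.2]
width: -0.4
gripper_force: 0.0
```

Run:
```python
from h import *
st()
plan([(632,-12,217,2.457,6),(632,-12,145,2.457,3)])
```

```text
16.3 [ 465.9 -101.2  216.6] [-3.1402e+00 -4.0000e-04  1.5894e+00] F [-0.3  0.   0.2] w -0.4 q [ 0.42  0.38 -0.36  1.96  0.18  0.83 -0.02]
-0.08, -0.03, -8.29, 0.0143, 0.028, -0.0001,
0.0, 0.0, -8.28, 0.0102, 0.0297, -0.0001,
-0.0, 0.0, -8.29, 0.0058, 0.0309, -0.0,
-0.0, 0.0, -8.28, 0.0013, 0.0314, -0.0001,
-0.0, 0.0, -8.29, -0.0033, 0.0312, -0.0001,
-0.0, 0.0, -8.28, -0.0078, 0.0305, -0.0001,
-0.0, 0.0, -0.0, 0.0, 0.0, 0.024,
-0.0, 0.0, -0.0, 0.0, 0.0, 0.024,
-0.0, 0.0, -0.0, 0.0, 0.0, 0.024,
```

>>> carry_out(deltas=[0, 0, -8.29, 0.0143, 0.028, 0, -1, 0, 0, -8.29, 0.0102, 0.0297, 0, -1, 0, 0, -8.29, 0.0058, 0.0309, 0, -1, 0, 0, -8.29, 0.0013, 0.0314, 0, -1, 0, 0, -8.29, -0.0033, 0.0312, 0, -1, 0, 0, -8.28, -0.0078, 0.0305, 0, -1, 0, 0, 0, 0, 0, 0, -1, 0, 0, 0, 0, 0, 0, -1, 0, 0, 0, 0, 0, 0, -1])

```text
clock: 17.42
eef_pos: [631.7, -13.0, 216.8]
tool_rot: [-3.14, -0.001, 2.456]
force: [0.4, -0.6, -0.1]
width: 85.4
gripper_force: 0.0
```

Run:
```python
from h import *
st()
plan([(632,-12,145,2.457,3)])
c=ctrl.calibration('wrist'); im=ctrl.get_image('wrist')
print(proj(c,[[632,-12,207],[632,-12,130]]).round(0).tolist(), 'tip line', proj(c,[ctrl.read_state()['eef_pos']]).round(0))
cv2.imwrite('pics/h.png',im[:,:,::-1])
```

```text
17.43 [631.7 -13.  216.8] [-3.1399e+00 -7.0000e-04  2.4559e+00] F [ 0.4 -0.6 -0.1] w 85.4 q [ 0.31  0.64 -0.56  1.54  0.37  1.07  0.54]
-0.09, -0.04, -0.02, 0.0001, 0.0003, 0.0239,
-0.0, -0.0, -0.02, 0.0002, 0.0004, 0.0239,
-0.0, -0.0, -0.02, 0.0001, 0.0003, 0.024,
[[324.0, 230.0], [324.0, 196.0]] tip line [[323. 238.]]
```

>>> carry_out(deltas=[0, 0, 0, 0, 0, 0.024, -1, 0, 0, 0, 0, 0, 0.024, -1, 0, 0, 0, 0, 0, 0.024, -1, 0, 0, 0, 0, 0, 0, -1, 0, 0, 0, 0, 0, 0, 1, 0, 0, 0, 0, 0, 0, 1, 0, 0, 0, 0, 0, 0, 1, 0, 0, 0, 0, 0, 0, 1, 0, 0, 0, 0, 0, 0, 1])

```text
clock: 18.6
eef_pos: [633.3, -12.0, 146.0]
tool_rot: [3.141, 0.001, 2.457]
force: [-0.7, 0.2, 3.5]
width: 16.2
gripper_force: 58.4
```

Run:
```python
from h import *
st()
s=ctrl.read_state();p=s['eef_pos'];piv=np.array([538.8,64.])
r=p[:2]-piv; a0=np.arctan2(r[1],r[0]); L=np.hypot(*r); print(L,np.degrees(a0))
# arc to total 1.07 rad clockwise, handle rides; yaw follows
n=12
plan([(*(piv+L*np.array([np.cos(a0-1.05*k/n),np.sin(a0-1.05*k/n)])),p[2],s['tool_rot'][2]-1.05*k/n,1) for k in range(1,n+1)])
```

```text
18.6 [633.3 -12.  146. ] [3.1407e+00 9.0000e-04 2.4571e+00] F [-0.7  0.2  3.5] w 16.2 q [ 0.29  0.72 -0.53  1.62  0.43  0.93  0.49]
121.24932443445786 -38.79922393394985
0.05, 0.05, 5.01, 0.0004, -0.0106, -0.0,
0.0, -0.0, 5.02, 0.0004, -0.0106, -0.0,
0.0, -0.0, 5.01, 0.0004, -0.0106, -0.0,
0.0, -0.0, 5.01, 0.0003, -0.0106, -0.0,
0.0, -0.0, 5.02, 0.0004, -0.0106, -0.0,
0.0, -0.0, 5.01, 0.0004, -0.0106, -0.0,
0.0, -0.0, 5.01, 0.0004, -0.0106, -0.0,
0.0, -0.0, 5.02, 0.0004, -0.0106, -0.0,
0.0, -0.0, 5.01, 0.0004, -0.0106, -0.0,
0.0, -0.0, 5.01, 0.0004, -0.0106, -0.0,
0.0, -0.0, 5.02, 0.0004, -0.0106, -0.0,
0.0, -0.0, 5.01, 0.0003, -0.0106, -0.0,
```

>>> carry_out(deltas=[0, 0, 5, 0.0004, -0.0106, 0, 1, 0, 0, 5, 0.0004, -0.0106, 0, 1, 0, 0, 5, 0.0004, -0.0106, 0, 1, 0, 0, 5, 0.0004, -0.0106, 0, 1, 0, 0, 5, 0.0004, -0.0106, 0, 1, 0, 0, 5, 0.0004, -0.0106, 0, 1, 0, 0, 0, 0, 0, 0, 1, 0, 0, 0, 0, 0, 0, 1])

```text
clock: 19.6
eef_pos: [583.5, -48.6, 146.0]
tool_rot: [3.139, 0.0, 1.936]
force: [2.8, 2.0, 4.6]
width: 16.2
gripper_force: 59.0
```

Run:
```python
from h import *
st()
s=ctrl.read_state();p=s['eef_pos'];piv=np.array([538.8,64.])
r=p[:2]-piv; a0=np.arctan2(r[1],r[0]); L=np.hypot(*r); print(L,np.degrees(a0))
R=Ro.from_euler('xyz',s['tool_rot']);print('F tool',R.inv().apply(s['force']).round(1))
n=6;T=a0-(np.radians(-38.8)-1.05)
plan([(*(piv+121*np.array([np.cos(a0-T*k/n),np.sin(a0-T*k/n)])),146,s['tool_rot'][2]-T*k/n,1) for k in range(1,n+1)])
```

```text
19.6 [583.5 -48.6 146. ] [3.1388e+00 4.0000e-04 1.9357e+00] F [2.8 2.  4.6] w 16.2 q [ 0.29  0.63 -0.39  1.76  0.31  0.82  0.11]
121.12665788007445 -68.33479594963372
F tool [ 0.8  3.4 -4.6]
0.16, 0.02, 5.1, 0.0005, -0.0108, -0.0001,
0.0, -0.0, 5.11, 0.0003, -0.0107, 0.0,
0.0, -0.0, 5.1, 0.0003, -0.0108, 0.0,
-0.0, -0.0, 5.11, 0.0004, -0.0108, 0.0,
-0.0, -0.0, 5.1, 0.0003, -0.0108, 0.0,
-0.0, -0.0, 5.11, 0.0004, -0.0107, 0.0,
```

>>> carry_out(deltas=[0, 0, 5.1, 0.0004, -0.0107, 0, 1, 0, 0, 5.1, 0.0004, -0.0107, 0, 1, 0, 0, 5.1, 0.0004, -0.0107, 0, 1, 0, 0, 5.1, 0.0004, -0.0107, 0, 1, 0, 0, 5.1, 0.0004, -0.0107, 0, 1, 0, 0, 4, 0.0003, -0.0085, 0, 1, 0, 0, 0, 0, 0, 0, 1, 0, 0, 0, 0, 0, 0, 1])

```text
clock: 20.6
eef_pos: [523.4, -55.8, 145.9]
tool_rot: [3.138, -0.001, 1.422]
force: [6.2, 0.7, 3.2]
width: 17.1
gripper_force: 59.0
```

```bash
cat > a.py <<'E'
from h import *
st()
s=ctrl.read_state();p=s['eef_pos'];r=p[:2]-np.array([538.8,64.])
print(np.hypot(*r),'swung',np.radians(-38.8)-np.arctan2(r[1],r[0]),'F tool',Ro.from_euler('xyz',s['tool_rot']).inv().apply(s['force']).round(1),s['gripper_force'])
E
python3 a.py
```

```text
20.6 [523.4 -55.8 145.9] [ 3.1377e+00 -7.0000e-04  1.4216e+00] F [6.2 0.7 3.2] w 17.1 q [ 0.23  0.54 -0.25  1.92  0.2   0.7  -0.3 ]
120.80128210144646 swung 1.0217008605728024 F tool [ 1.6  6.  -3.2] 58.969480991363525
```

>>> carry_out(deltas=[0, 0, 1, 0, -0.0018, 0, 1, 0, 0, 0.8, 0, -0.0017, 0, 1, 0, 0, 0, 0, -0.001, 0, 1, 0, 0, 0, 0, 0, 0, 1, 0, 0, 0, 0, 0, 0, 1])

```text
clock: 21.22
eef_pos: [520.3, -55.3, 146.0]
tool_rot: [3.135, -0.001, 1.389]
force: [8.4, 0.3, 0.9]
width: 16.2
gripper_force: 58.9
```

```bash
python3 a.py
```

```text
21.23 [520.3 -55.3 146. ] [ 3.1351e+00 -1.2000e-03  1.3895e+00] F [8.4 0.3 0.9] w 16.2 q [ 0.22  0.53 -0.25  1.93  0.19  0.69 -0.32]
120.73335824361008 swung 1.0477223984572777 F tool [ 1.8  8.3 -0.9] 58.852803111076355
```

>>> carry_out(deltas=[0, 0, 0, 0, -0.0015, 0, 1, 0, 0, 0, 0, -0.0015, 0, 1, 0, 0, 0, 0, 0, 0, 1, 0, 0, 0, 0, 0, 0, 1])

```text
clock: 21.72
eef_pos: [520.0, -55.2, 146.1]
tool_rot: [3.13, -0.002, 1.389]
force: [15.0, -0.9, -4.0]
width: 16.6
gripper_force: 58.8
```

```bash
python3 a.py; python3 trk.py
```

```text
21.73 [520.  -55.2 146.1] [ 3.1303e+00 -2.0000e-03  1.3889e+00] F [15.  -0.9 -4. ] w 16.6 q [ 0.22  0.53 -0.24  1.94  0.19  0.69 -0.32]
120.67601138442271 swung 1.050083519567833 F tool [ 1.8 14.9  4.2] 58.784045577049255
21.73 [520.  -55.2 146.1] [ 3.1303e+00 -2.0000e-03  1.3889e+00] F [15.  -0.9 -4. ] w 16.6 q [ 0.22  0.53 -0.24  1.94  0.19  0.69 -0.32]
peg 0.739 (-196, 74) [465.3 -63.1 145. ]
block 0.559 (-160, 43) [474.3 -30.5 103. ]
carrotend 0.791 (-181, 55) [468.6 -18.5  95. ]
post 0.677 (-108, 141) [549.5 -58.8 135. ]
```

The arm is hard against its stop: a 3 mm command moved it only 0.3 mm and the force rose to 15 N. The carrot's end is unchanged, so I'm handing in.

```bash
python3 -c "
from cell import ctrl
print(ctrl.finish_job())"
```

```text
the job is handed in; nothing more can be done
None
```

I handed the job in at about 22 s, with no verdict shown: the tail carriage was pushed to about 16 N and let go, so the carrot should be nipped, and the gripper is holding the blade arm at its stop with about 15 N; the first push slipped off the peg's rim, so I pushed again lower down, and I did not re-measure the nip force after letting go.

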